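# Put the bench laptop away in the stand's drawer

## Task

Put the laptop away: with the fingertips, gently push its raised lid down from behind until it is fully shut, without touching the screen, and only then gently push the drawer it lies in fully home under the instrument stand. Push only: do not lift the laptop or the mouse lying beside it in the drawer, do not slam the lid or the drawer, and leave everything else on the bench where it is.

Things in the scene. Friction and masses are not known exactly. Their poses are not given: they have to be found in the camera images.
- stand_edge (a point): Fixed plywood instrument stand on the robot's right, 470 mm wide, 320 deep; top board 67 to 85 mm above the table; open front facing roughly +y. This point: middle of its front, in the plane of the board's front edge, 27.5 mm above the table. x points into the stand (the way the drawer goes home, roughly world -y), y along the front (roughly world +x), z up.
- oscilloscope: Oscilloscope fixed on the stand's top board, 315 mm wide, up to 285 mm above the table with its handle. Its sockets and knobs are 155 mm behind the board's front edge. Origin: centre of its underside.
- drawer_front (a point): Wooden drawer of that stand, pulled out; 426 mm wide. Its front panel is 16 mm thick, 5 to 50 mm above the table. This point: centre of the panel's outer face (the face to push), 27.5 mm above the table; axes as stand_edge, on which it lies (panel flush with the board's edge) when home. Behind the panel: 250 mm inner length, floor 14, side walls 32, back wall 38 mm above the table.
- stand: The whole stand with its drawer. Origin: centre of the stand's underside, on the table, 160 mm behind the plane of its front; axes as stand_edge.
- drawer (a joint): How far the drawer is pulled out, in m: 0 is fully home, 0.275 the stop. It starts nearly at that stop. The slides resist with about 2 to 4 N and it stays where it is left.
- laptop: The laptop's base, loose on the drawer's floor (about 1.3 kg with its lid, rubber feet), 205 mm deep, 290 mm wide, 14 mm thick. Origin: centre of its underside, 14 mm above the table. Its x points to its hinged rear edge (next to the stand), its y along its width, z up. It is a little nearer the robot than the drawer's middle. It slides in with the drawer.
- lid (a joint): Opening angle of the laptop's lid in rad: 0 is shut, about 1.57 upright. The hinge is stiff: the lid stays at any angle it is left at, and takes about 0.2 to 0.6 N m to push shut (some 2 to 4 N at its free edge). It starts raised, between about 0.9 and 1.45.
- lid_hinge (a point): Middle of the lid's hinge axis, at the laptop's rear edge next to the stand: 31 mm above the table. It is fixed to the lid and turns with it: its y lies along the hinge (along the laptop's width), its -x points along the lid to the free edge, its z out of the back of the lid (straight up when the lid is shut).
- lid_edge (a point): Middle of the lid's free edge, on the lid's outer (back) face, 195 mm from the hinge axis and 8 mm outside it; same axes as lid_hinge. The lid is a plain aluminium plate 290 mm wide and 7 mm thick. Shut, its outer face lies level, 39 mm above the table.
- screen: The black glass screen on the lid's inner face (towards the keyboard), 186 by 282 mm, 1.4 mm thick. Not to be touched. Its origin lies on the hinge axis, at lid_hinge.
- mouse: A white computer mouse, 104 by 60 mm, 34 mm high, lying loose in the drawer beside the laptop, on the side away from the robot. Origin: centre of its underside, 14 mm above the table. It rides in with the drawer.
- mug: White mug, radius 41 mm, 95 mm high, on the table; origin at the centre of its underside.
- multimeter: Hand-held multimeter lying on its back, 165 by 80 mm, about 45 mm high; origin at the centre of its underside.
- screwdriver: Screwdriver lying on the table in front of the drawer; origin underneath it, x along the shaft.
- solder_reel: Reel of solder standing on its flange, radius 32 mm, 48 mm high; origin at the centre of its underside.
- flux_bottle: Small clear bottle, radius 21 mm, 85 mm high, standing on the stand's top board near its end away from the robot; origin at the centre of its underside.
Things that resemble listed ones, but are neither listed nor needed, are in the scene too. Leave any orange look-alike of the mouse alone.

How it is judged (in metres and radians):
On the way, in this order (a step that is already met when the one before it is completed fails the run):
1. the lid is pushed shut while the drawer is still pulled out (value of joint lid below 0.03 rad and value of joint drawer above 0.2 m), for 0.2 s.
2. the drawer is pushed home with the lid shut (value of joint drawer below 0.005 m and value of joint lid below 0.03 rad), for 0.2 s.
At the end, for the whole second after the job is handed in: The lid is shut (joint within 0.03 rad, that is 6 mm at its free edge), the drawer is home (within 5 mm), the laptop and the mouse lie flat on the drawer's floor (within 5 mm of it) and are at rest (all of step 2 and z of each of laptop, mouse in the frame of drawer_front below -0.0085 m and x of laptop in the frame of drawer_front above 0.1 m and x of mouse in the frame of drawer_front above 0.05 m and linear speed of each of laptop, mouse below 0.02 m/s); the robot touches nothing.
It fails at once if the drawer is pushed in while the lid is still up (value of joint drawer below 0.2 m and value of joint lid above 0.06 rad).
It fails at once if the screen is touched (contact force between the fingers and screen above 0.5 N).
It fails at once if the laptop or the mouse is lifted or tipped (more than 10 mm, or 0.1 rad for the laptop, 0.2 rad for the mouse) (z of any of laptop, mouse in the frame of drawer_front above -0.0035 m or angle between laptop's own z axis and vertical above 0.1 rad or angle between mouse's own z axis and vertical above 0.2 rad).
It fails at once if the lid or the drawer is slammed (faster than 4 rad/s or 0.6 m/s), or the laptop or the stand with its drawer is pressed with more than 50 N (velocity of joint lid below -4 rad/s or contact force between the fingers and laptop above 50 N or velocity of joint drawer below -0.6 m/s or contact force between the fingers and stand above 50 N).
It fails at once if something else on the bench is moved by more than 20 mm (distance of any of mug, multimeter, screwdriver, solder_reel, flux_bottle from where it was at the start of the episode above 0.02 m).
It also fails if it takes over 54 s, if anything falls off the work surface, if the arm or the gripper's body presses on something with over 40 N, if the wrist force passes 120 N, or if a joint passes its speed limit or range.

## Robot

A 7-joint arm with a two-finger parallel gripper is mounted at the origin on the work surface. World frame = base frame: x ahead of the robot, y to its left, z up, the work surface at z = 0. Lengths are in m, angles in degrees, forces in N, time in s.
With the tool pointing down it reaches from about 0.425 to 0.875 m from the base axis. Payload 4.7 kg.
Tool frame: the origin (TCP) lies midway between the tips of the shut fingers; the grasp point (between the pads) lies 19 mm behind it (robot.pinch_z is the distance from the TCP to the grasp point, in m); z points along the fingers, y is the line along which they close (so a half turn about z gives the same grasp; the last joint's range is limited). The gripper opens to 85 mm and grips with 20 to 120 N. Pads are 22 mm wide; open, the fingers measure 114 mm over their backs; the gripper's body (76 mm by 85 mm) begins 54 mm behind the grasp point. The pads swing forward as they close: fully open they stand 13 mm farther back than shut.
Start: joints at [0.808, 18.392, -4.016, 83.108, 1.295, 78.541, -3.26], TCP at [0.65, -0, 0.231] pointing down, gripper open.
Joint ranges: [-163.93, 163.93], [-17.29, 119.83], [-79.2, 71.16], [3.27, 140.29], [-89.18, 269.18], [5.43, 117.66], [-154.24, 154.24]. Speed limits (degrees/s): [147.25, 147.25, 180, 180, 180, 180, 180].

## Interface

Orientations are given as a 3x3 rotation matrix whose columns are the frame's x, y, z axes.
In Python, from station import observe, optics, robot gives the robot as it stands.
- The arm moves only by the tool jog_arm, never from a script. Its argument "plan" is text: rows parted by semicolons, each of 7 numbers parted by spaces: the turn, a rotation vector about the tool's x, y, z scaled (see below), then the shift along the tool's x, y, z scaled (see below), then the opening, from 0 (shut) to 1 (fully open). A call has 1 to 12 rows; each row is the pose to reach, as a shift and turn from the pose commanded when the call began, along the tool's axes at that moment; what a row does not reach only later rows make up. The controller multiplies each number of a shift by 0.08 m and each number of a turn by 120 degrees. A row lasts 1/10 s, in which the tool goes at most 50 mm and 8.59 degrees, less where a joint would pass 70% of its speed; a pose out of reach is approached as far as the arm can. A call with a number of a shift or a turn outside -1 to 1 is refused whole. A call with a gripper value outside its range is refused whole. The fingers move at their own pace and stop on an object; the grip force is fixed at half the most. Time passes only in rows, so rows that repeat a pose let the fingers close. It gives the time, the measured TCP pose, the force, the opening and the grip force at its end, in the units of the state.
- observe(): the state, without advancing time (a new reading comes with each control period).
- optics.snapshot(name): name is "scene" or "side" or "wrist"; returns the picture (480x640x3 uint8, red, green, blue); there is no depth.
- optics.get_calibration(name): a dict with "K" (3x3 intrinsics, pixels), "extrinsics" (4x4, takes a point from world to camera coordinates); the wrist camera has in their place "T_tool_cam" (4x4, takes a point from camera to tool coordinates, whose origin is the TCP and whose axes are the flange's). Camera axes: x right, y up, looking along -z (the intrinsics and any distortion apply to the point x, -y, -z); pixel columns grow to the right and rows downward; lengths in m; the calibration is good to about 2 mm. The wrist camera is an equidistant fisheye: a pixel r from the principal point sees the ray r / f radians off the axis. A picture is of the moment at which its call begins: read the wrist's pose just before it. get_calibration takes no time and is no camera call.
- robot.finish_job(): hands the job in; it is judged then, once.
Trained networks look in the newest picture that a camera, given by its name, has taken for a name from the list of things; names that differ only in an ending like _2 or _b are one class to them, and where a whole thing is asked for, a point or a joint stands for the part that bears it (a point fixed in the world has none). Each returns a list of dicts, best first, with "conf" (0 to 1); they miss things now and then, are a little off and sometimes report something else, mostly with a low value. They report only what shows in the picture. A call takes as long as a camera call. They do not tell look-alikes from the thing itself.
- optics.spot_in(camera, name): "bbox" ([left, top, right, bottom] in pixels, round what is visible of it).
- optics.regions_of(camera, name): "region" (480x640 bool, what is visible of it) and "bbox" ([left, top, right, bottom] in pixels, round what is visible of it).
The state is a dict: "t": time; "q": joint angles; "qvel": joint speeds; "joint_efforts": joint torques, N m; "tool_pos": TCP position; "ee_rot": TCP orientation; "ft_force": force on the tool from outside, world axes, zero at the start; "ft_torque": the same for the moment, N m; "finger_gap": opening from 0.0 (shut) to 1.0 (fully open); "gripper_force": force on a finger pad.
Only numpy, scipy, OpenCV 4.12 (cv2) and the standard library are available. Lean on these libraries where they do the work, as an engineer would, in place of code of your own. Each camera call takes 0.05 s, during which the arm holds its last target. There are 200 camera calls.

## Working session

There is one attempt and no reset: what is moved stays moved. The work goes in short steps, Python scripts to look and compute and a tool call to move; the robot and the scene stay as the last step left them, time stands still between calls to the robot, and variables do not carry over. Pictures are saved under pics/ and viewed, at most 10 in all, crops included, and the job is handed in when it is done.

Besides the shell and the picture viewer there is one more tool, called after "Emit:" by a JSON object that holds its "name" and its "arguments". jog_arm: Moves the arm, as the interface text tells. Shifts and turns lie within -1 to 1; 1 stands for 0.08 m of shift or 120 degrees of turn. Its arguments: {"type":"object","properties":{"plan":{"type":"string"}},"required":["plan"]}

```bash
ls; mkdir -p pics; python3 - <<'E'
from station import observe, optics, robot
import cv2, numpy as np, json
s=observe(); print(s['t'],s['tool_pos'],s['ee_rot'],s['ft_force'],s['finger_gap'])
for c in ['scene','side']:
    im=optics.snapshot(c); cv2.imwrite(f'pics/{c}0.png',im[:,:,::-1])
    k=optics.get_calibration(c); print(c,np.round(k['K'],1).tolist(),np.round(k['extrinsics'],4).tolist(),[x for x in k])
    for n in ['laptop','lid_edge','drawer_front','screen','mouse','screwdriver','oscilloscope','mug','multimeter','solder_reel']:
        print(n,[(np.round(d['bbox']).tolist(),round(d['conf'],2)) for d in optics.spot_in(c,n)])
E
```

```text
pics
0.0 [ 6.49437959e-01 -7.90374070e-05  2.30239289e-01] [[-3.74004405e-06  9.99998131e-01 -1.93338243e-03]
 [ 9.99999993e-01  3.50860792e-06 -1.19708681e-04]
 [-1.19701674e-04 -1.93338287e-03 -9.99998124e-01]] [ 0.86607911 -0.55412487  1.1651631 ] 0.9999439204822056
scene [[520.6, 0.0, 313.1], [0.0, 520.6, 237.5], [0.0, 0.0, 1.0]] [[-0.2789, 0.9601, 0.0202, 0.0616], [-0.6863, -0.214, 0.6952, 0.295], [0.6718, 0.18, 0.7186, -1.4621], [0.0, 0.0, 0.0, 1.0]] ['K', 'extrinsics']
laptop [([237.0, 138.0, 365.0, 324.0], 0.72)]
lid_edge [([240.0, 138.0, 301.0, 298.0], 0.89), ([203.0, 195.0, 386.0, 386.0], 0.72)]
drawer_front [([205.0, 198.0, 387.0, 386.0], 0.61)]
screen [([247.0, 152.0, 295.0, 281.0], 0.81)]
mouse [([394.0, 192.0, 433.0, 217.0], 0.77), ([260.0, 321.0, 318.0, 355.0], 0.56)]
screwdriver [([446.0, 248.0, 463.0, 331.0], 0.71), ([260.0, 320.0, 317.0, 359.0], 0.61), ([478.0, 285.0, 535.0, 372.0], 0.59)]
oscilloscope [([46.0, 101.0, 205.0, 272.0], 0.77)]
mug [([464.0, 217.0, 525.0, 273.0], 0.74)]
multimeter [([476.0, 285.0, 534.0, 372.0], 0.97)]
solder_reel [([443.0, 356.0, 486.0,
[... 276 characters left out ...]
[313.0, 155.0, 383.0, 277.0], 0.44)]
lid_edge [([308.0, 157.0, 378.0, 276.0], 0.95), ([349.0, 140.0, 359.0, 170.0], 0.6)]
drawer_front [([226.0, 178.0, 394.0, 322.0], 0.57), ([158.0, 233.0, 182.0, 266.0], 0.57)]
screen [([311.0, 159.0, 380.0, 270.0], 0.65), ([349.0, 140.0, 361.0, 172.0], 0.25)]
mouse [([270.0, 344.0, 312.0, 383.0], 0.92), ([264.0, 200.0, 298.0, 221.0], 0.78)]
screwdriver [([189.0, 280.0, 225.0, 335.0], 0.91), ([349.0, 141.0, 360.0, 167.0], 0.6), ([382.0, 103.0, 446.0, 219.0], 0.37)]
oscilloscope [([380.0, 104.0, 445.0, 221.0], 0.79)]
mug [([156.0, 311.0, 213.0, 368.0], 0.61)]
multimeter [([134.0, 268.0, 178.0, 327.0], 0.95)]
solder_reel [([155.0, 232.0, 180.0, 264.0], 0.74)]
```

View pics/scene0.png

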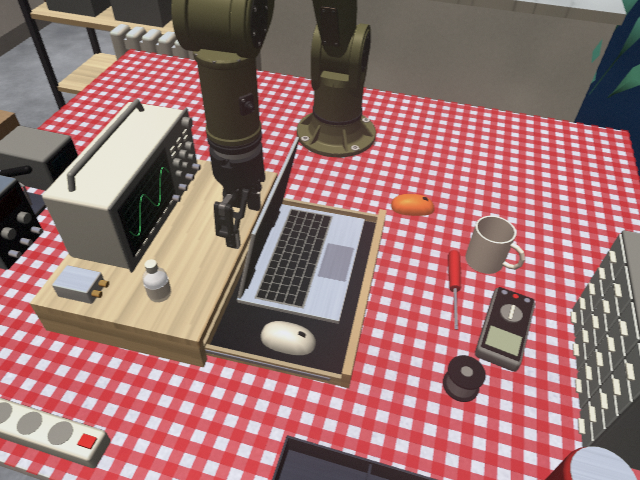

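View pics/side0.png

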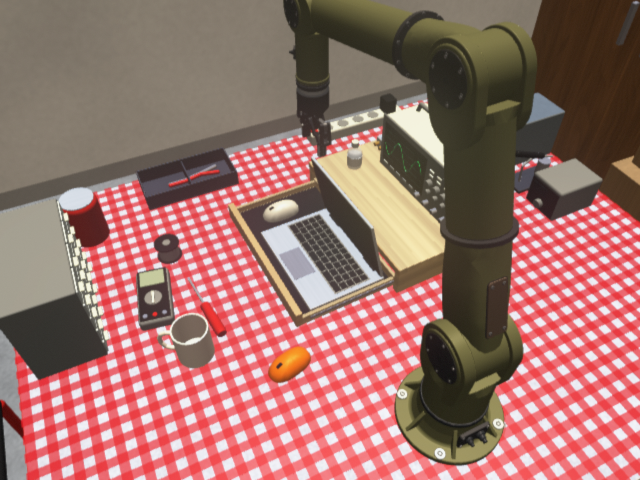

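Scene picture: the laptop's lid spans (297,140)–(245,292), the drawer's front panel runs (383,212)–(348,378), and the white mouse is at (288,338). The orange look-alike is at (413,204), outside the drawer. The side picture agrees: the white mouse is at (281,211) in the drawer and the orange one at (290,363) on the table. Next is one close crop to pick corners.

```bash
python3 - <<'E'
import cv2, numpy as np
a=cv2.imread('pics/scene0.png')[125:390,195:395]; b=cv2.imread('pics/side0.png')[145:325,222:412]
a=cv2.resize(a,None,fx=2,fy=2,interpolation=cv2.INTER_CUBIC); b=cv2.resize(b,None,fx=2,fy=2,interpolation=cv2.INTER_CUBIC)
c=np.zeros((600,800,3),np.uint8); c[:a.shape[0],:a.shape[1]]=a; c[:b.shape[0],410:410+b.shape[1]]=b
cv2.imwrite('pics/crop1.png',c)
E
```

```text
(no output)
```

View pics/crop1.png

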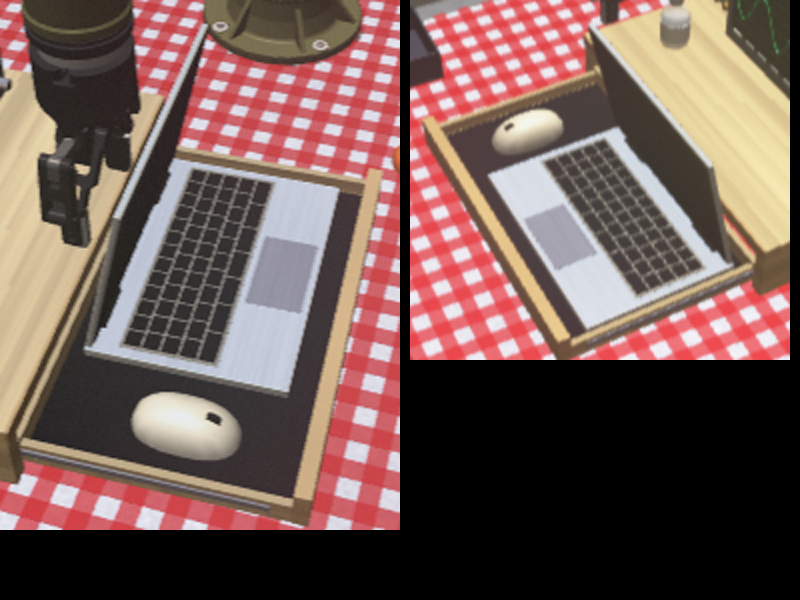

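```bash
cat > geo.py <<'E'
import numpy as np
from station import optics
def cam(c):
    k=optics.get_calibration(c); K=np.array(k['K']); E=np.array(k['extrinsics'])
    def proj(P):
        p=(E[:3,:3]@np.asarray(P,float).T).T+E[:3,3]; p=p*[1,-1,-1]
        return (p[:,:2]/p[:,2:])*[K[0,0],K[1,1]]+K[:2,2]
    return proj
def frame(x,y,th,P):
    c,s=np.cos(th),np.sin(th); P=np.asarray(P,float)
    return np.stack([x+c*P[:,0]-s*P[:,1],y+s*P[:,0]+c*P[:,1],P[:,2]],1)
E
python3 - <<'E'
import numpy as np
from geo import *
from scipy.optimize import least_squares
A=lambda x,y:(195+x/2,125+y/2); B=lambda x,y:(222+(x-410)/2,145+y/2)
pr={'scene':cam('scene'),'side':cam('side')}
W,L=.145,.1025
def model(p):
    sx,sy,st,d,lx,ly,lt,ph=p
    S=lambda y,x=0,z=.085:frame(sx,sy,st,[[x,y,z]])
    D=lambda y:frame(sx,sy,st,[[-d,y,.05]])
    Lp=lambda x,y:frame(lx,ly,lt,[[x,y,.028]])
    Lid=lambda y:frame(lx,ly,lt,[[L-.195*np.cos(ph)+.0045*np.sin(ph),y,.031+.195*np.sin(ph)+.0045*np.cos(ph)]])
    return [('scene',A(382,172),D(-.213)),('scene',A(308,500),D(.213)),('side',B(565,345),D(-.213)),('side',B(426,120),D(.213)),
    ('scene',A(163,95),S(-.235)),('scene',A(15,437),S(.235)),('side',B(755,245),S(-.235)),
    ('scene',A(288,390),Lp(-L,W)),('scene',A(337,187),Lp(-L,-W)),('side',B(583,325),Lp(-L,-W)),('side',B(489,176),Lp(-L,W)),('side',B(733,265),Lp(L,-W)),('scene',A(88,350),Lp(L,W)),
    ('scene',A(207,26),Lid(-W)),('scene',A(118,222),Lid(W)),('side',B(593,25),Lid(W)),('side',B(713,165),Lid(-W))]
def res(p): return np.concatenate([(pr[c](P)[0]-np.array(uv)) for c,uv,P in model(p)])
r=least_squares(res,[.6,-.2,-1.57,.27,.6,0,-1.57,1.2],loss='soft_l1',f_scale=2)
p=r.x; print(np.round(p,4)); print(np.round(res(p).reshape(-1,2),1).tolist())
sx,sy,st,d,lx,ly,lt,ph=p
print('hinge',frame(lx,ly,lt,[[L,0,.031],[L,-W,0.031],[L,W,.031]]).round(3).tolist())
for y in(-W,0,W):print('edge',frame(lx,ly,lt,[[L-.195*np.cos(ph)+.008*np.sin(ph),y,.031+.195*np.sin(ph)+.008*np.cos(ph)]]).round(3))
print('panel',frame(sx,sy,st,[[-d,0,.0275],[-d,-.213,.0275],[-d,.213,.0275],[0,0,0.0275],[.155,0,.085]]).round(3).tolist())
print('reel/mug/screwdriver check')
for c in pr:
    print(c)
E
```

```text
[ 0.5528 -0.0454 -1.5155  0.2509  0.4946  0.0609 -1.5189  1.3005]
[[-3.1, -2.1], [0.2, -0.3], [-1.9, -2.1], [-2.6, -0.2], [1.1, 0.6], [-0.6, 0.4], [1.8, 3.7], [0.1, 0.6], [0.4, -0.7], [1.0, 2.1], [-2.4, -0.4], [-0.4, -0.2], [-3.0, -0.6], [-1.8, -1.1], [-0.7, -1.1], [-3.7, -0.2], [-2.1, 1.2]]
hinge [[0.5, -0.042, 0.031], [0.355, -0.049, 0.031], [0.645, -0.034, 0.031]]
edge [[ 0.353 -0.005  0.221]]
edge [[0.498 0.003 0.221]]
edge [[0.642 0.01  0.221]]
panel [[0.539, 0.205, 0.028], [0.326, 0.193, 0.028], [0.752, 0.217, 0.028], [0.553, -0.045, 0.028], [0.561, -0.2, 0.085]]
reel/mug/screwdriver check
scene
side
```

Measured (each good to about 1 cm):

| Item | Value |
|---|---|
| Hinge | about (0.50, -0.042) |
| Lid angle | about 1.30 rad |
| Lid edge | about (0.498, 0.003, 0.221) |
| Drawer panel face | about y = 0.205 |

I'll shut the fingers and go over and behind the lid.

Emit:
{"name": "jog_arm", "arguments": {"plan": "0 0 0 0 0 -0.5 0; 0 0 0 0 0 -0.9 0; 0 0 0 0 0 -0.9 0; 0 0 0 -0.5 0 -0.9 0; 0 0 0 -1 -0.4 -0.9 0; 0 0 0 -1 -0.8 -0.9 0; 0 0 0 -1 -1 -0.9 0; 0 0 0 -1 -1 -0.9 0"}}

```text
t: 1.9
tool_pos: [0.5684, -0.0807, 0.3038]
ee_rot: [[0.002, 1.0, 0.0], [1.0, -0.002, -0.0], [-0.0, 0.0, -1.0]]
ft_force: [0.6, 0.4, 0.1]
finger_gap: 0.005
gripper_force: 0.0
```

Emit:
{"name": "jog_arm", "arguments": {"plan": "0 0 0 0 -0.4 0 0; 0 0 0 0 -0.8 0 0; 0 0 0 0 -0.85 0 0; 0 0 0 0 -0.85 0.3 0; 0 0 0 0 -0.85 0.6 0; 0 0 0 0 -0.85 0.7 0; 0 0 0 0 -0.85 0.7 0"}}

```text
t: 2.6
tool_pos: [0.5021, -0.0796, 0.246]
ee_rot: [[-0.001, 1.0, -0.002], [1.0, 0.001, 0.0], [0.0, -0.002, -1.0]]
ft_force: [0.1, 0.1, 0.8]
finger_gap: 0.005
gripper_force: 0.0
```

```bash
python3 - <<'E'
from station import observe, optics
import cv2, numpy as np
s=observe(); print(s['t'],s['tool_pos'].round(4) if hasattr(s['tool_pos'],'round') else s['tool_pos'],s['ft_force'],s['finger_gap'])
a=optics.snapshot('scene')[90:390,150:410,::-1]; b=optics.snapshot('side')[60:360,200:460,::-1]
cv2.imwrite('pics/mid1.png',cv2.resize(np.hstack([a,b]),None,fx=1.5,fy=1.5))
E
```

```text
2.6 [ 0.5021 -0.0796  0.246 ] [0.10410837 0.11456203 0.77979084] 0.004582544269823739
```

View pics/mid1.png

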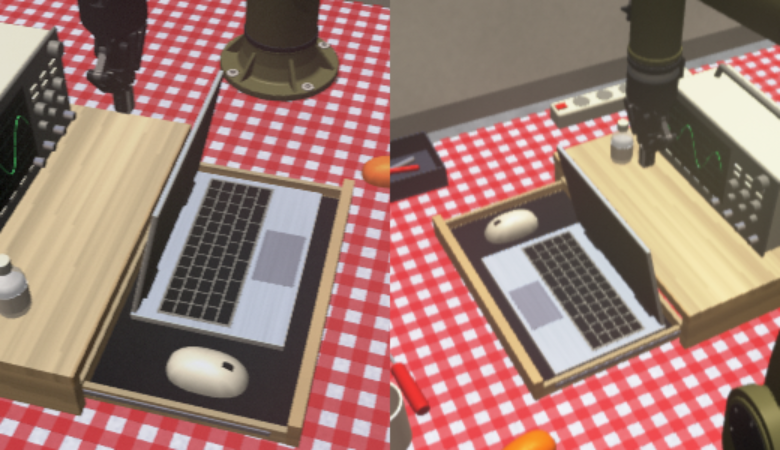

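The shut fingers stand behind the lid, above the board and clear of the oscilloscope; tips are at about (123,108) in the left crop and (647,163) in the right. Next I go down and creep forward.

Emit:
{"name": "jog_arm", "arguments": {"plan": "0 0 0 0 0 0.3 0; 0 0 0 0 0 0.6 0; 0 0 0 0 0 0.62 0; 0 0 0 0.2 0 0.62 0; 0 0 0 0.4 0 0.62 0; 0 0 0 0.5 0 0.62 0; 0 0 0 0.5 0 0.62 0"}}

```text
t: 3.4
tool_pos: [0.503, -0.0388, 0.1992]
ee_rot: [[-0.002, 1.0, 0.002], [1.0, 0.002, 0.0], [0.0, 0.002, -1.0]]
ft_force: [0.1, -0.0, -0.2]
finger_gap: 0.003
gripper_force: 0.0
```

Emit:
{"name": "jog_arm", "arguments": {"plan": "0 0 0 0.06 0 0 0; 0 0 0 0.12 0 0 0; 0 0 0 0.18 0 0 0; 0 0 0 0.24 0 0 0; 0 0 0 0.24 0 0 0"}}

```text
t: 3.9
tool_pos: [0.502, -0.02, 0.1977]
ee_rot: [[-0.001, 1.0, -0.0], [1.0, 0.001, 0.0], [0.0, -0.0, -1.0]]
ft_force: [0.7, -0.6, 0.4]
finger_gap: -0.002
gripper_force: 0.0
```

Emit:
{"name": "jog_arm", "arguments": {"plan": "0 0 0 0.06 0 0 0; 0 0 0 0.12 0 0 0; 0 0 0 0.12 0 0 0"}}

```text
t: 4.2
tool_pos: [0.5019, -0.0107, 0.1976]
ee_rot: [[-0.001, 1.0, -0.0], [1.0, 0.001, 0.0], [0.0, -0.0, -1.0]]
ft_force: [-0.2, 0.7, 0.7]
finger_gap: -0.003
gripper_force: 0.1
```

Emit:
{"name": "jog_arm", "arguments": {"plan": "0 0 0 0.06 0 0 0; 0 0 0 0.12 0 0 0; 0 0 0 0.12 0 0 0"}}

```text
t: 4.5
tool_pos: [0.502, -0.0003, 0.1977]
ee_rot: [[-0.001, 1.0, 0.0], [1.0, 0.001, 0.001], [0.001, 0.0, -1.0]]
ft_force: [-0.6, 0.9, -0.1]
finger_gap: -0.002
gripper_force: 0.0
```

Emit:
{"name": "jog_arm", "arguments": {"plan": "0 0 0 0.06 0 0 0; 0 0 0 0.12 0 0 0; 0 0 0 0.12 0 0 0"}}

```text
t: 4.8
tool_pos: [0.5021, 0.0088, 0.1978]
ee_rot: [[-0.001, 1.0, 0.0], [1.0, 0.001, 0.0], [0.0, 0.0, -1.0]]
ft_force: [0.7, -1.3, -0.5]
finger_gap: 0.003
gripper_force: 0.4
```

```bash
python3 - <<'E'
from station import observe, optics
import cv2, numpy as np
s=observe(); print(s['t'],s['tool_pos'],s['ft_force'])
a=optics.snapshot('scene')[90:340,180:390,::-1]; b=optics.snapshot('side')[90:340,220:430,::-1]
cv2.imwrite('pics/mid2.png',cv2.resize(np.hstack([a,b]),None,fx=1.9,fy=1.9,interpolation=cv2.INTER_CUBIC))
E
```

```text
4.8 [0.5020506  0.00881969 0.19775426] [ 0.66033819 -1.30256157 -0.52718254]
```

View pics/mid2.png

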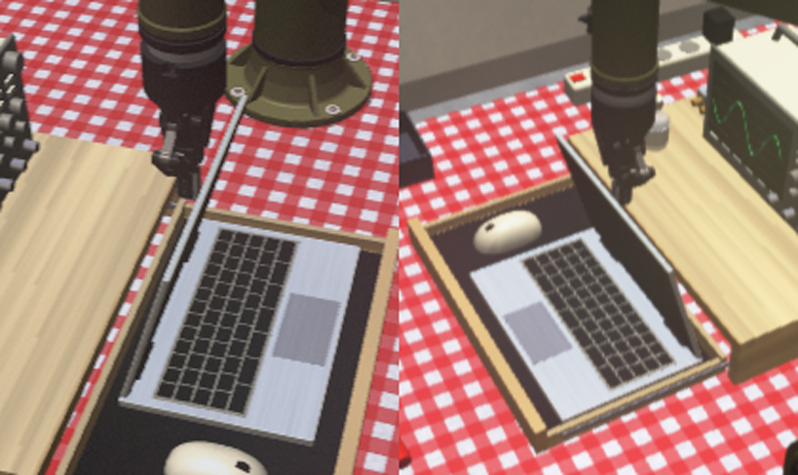

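The lid is already moving: its near corner has shifted right to about (306,139). I'll refit the lid angle from its corners and compute the arc.

```bash
python3 - <<'E'
import numpy as np
from geo import *
from scipy.optimize import least_squares
A=lambda x,y:(180+x/1.9,90+y/1.9); B=lambda x,y:(220+(x-399)/1.9,90+y/1.9)
pr={'scene':cam('scene'),'side':cam('side')}; W,L=.145,.1025
def res(p):
    lx,ly,ph=p; lt=-1.519
    Lp=lambda x,y:frame(lx,ly,lt,[[x,y,.028]])
    Lid=lambda y:frame(lx,ly,lt,[[L-.195*np.cos(ph)+.0045*np.sin(ph),y,.031+.195*np.sin(ph)+.0045*np.cos(ph)]])
    m=[('scene',A(241,94),Lid(-W)),('scene',A(165,281),Lid(W)),('side',B(560,137),Lid(W)),('side',B(672,270),Lid(-W)),
     ('scene',A(358,248),Lp(-L,-W)),('scene',A(312,440),Lp(-L,W)),('side',B(560,420),Lp(-L,-W)),('side',B(470,273),Lp(-L,W)),('side',B(702,360),Lp(L,-W))]
    return np.concatenate([pr[c](P)[0]-np.array(uv) for c,uv,P in m])
r=least_squares(res,[.495,.061,1.2],loss='soft_l1',f_scale=2); lx,ly,ph=r.x
h=frame(lx,ly,-1.519,[[L,0,.031]])[0]; print(r.x.round(3),h.round(3),np.round(res(r.x).reshape(-1,2),1).tolist())
d=np.array([.0088-h[1],.1978-.031])
n=np.array([-np.sin(ph),np.cos(ph)]); u=np.array([np.cos(ph),np.sin(ph)])
print('TCP along lid',d@u,'normal',d@n)
E
```

```text
[0.493 0.071 1.243] [ 0.499 -0.031  0.031] [[-0.2, 0.0], [-1.4, 0.3], [-2.2, -1.2], [-0.4, 1.1], [-0.0, -2.1], [0.2, -0.2], [1.0, 0.4], [-1.6, 0.3], [0.3, -0.4]]
TCP along lid 0.17086349779199458 normal 0.01560625244556287
```

Emit:
{"name": "jog_arm", "arguments": {"plan": "0 0 0 0.13 0 0.06 0; 0 0 0 0.26 -0.01 0.12 0; 0 0 0 0.36 -0.02 0.17 0; 0 0 0 0.45 -0.02 0.22 0; 0 0 0 0.55 -0.03 0.28 0; 0 0 0 0.64 -0.03 0.34 0; 0 0 0 0.8 -0.04 0.47 0; 0 0 0 0.96 -0.05 0.62 0; 0 0 0 0.96 -0.05 0.62 0"}}

```text
t: 5.8
tool_pos: [0.496, 0.0875, 0.1455]
ee_rot: [[-0.004, 1.0, -0.004], [1.0, 0.004, 0.001], [0.001, -0.004, -1.0]]
ft_force: [0.1, -0.2, 0.4]
finger_gap: -0.003
gripper_force: 0.0
```

Emit:
{"name": "jog_arm", "arguments": {"plan": "0 0 0 0.12 -0.01 0.15 0; 0 0 0 0.24 -0.01 0.32 0; 0 0 0 0.34 -0.02 0.51 0; 0 0 0 0.42 -0.02 0.71 0; 0 0 0 0.46 -0.02 0.82 0; 0 0 0 0.46 -0.02 0.82 0"}}

```text
t: 6.4
tool_pos: [0.4948, 0.1221, 0.0805]
ee_rot: [[-0.001, 1.0, -0.004], [1.0, 0.001, -0.0], [-0.0, -0.004, -1.0]]
ft_force: [-0.9, -0.5, 0.3]
finger_gap: -0.006
gripper_force: 0.0
```

```bash
python3 - <<'E'
from station import observe, optics
import cv2, numpy as np
s=observe(); print(s['t'],s['tool_pos'],s['ft_force'])
a=optics.snapshot('scene')[120:370,190:400,::-1]; b=optics.snapshot('side')[110:360,210:420,::-1]
cv2.imwrite('pics/mid3.png',cv2.resize(np.hstack([a,b]),None,fx=1.9,fy=1.9,interpolation=cv2.INTER_CUBIC))
E
```

```text
6.4 [0.49481312 0.12206733 0.08047749] [-0.85100297 -0.53065841  0.31166853]
```

View pics/mid3.png

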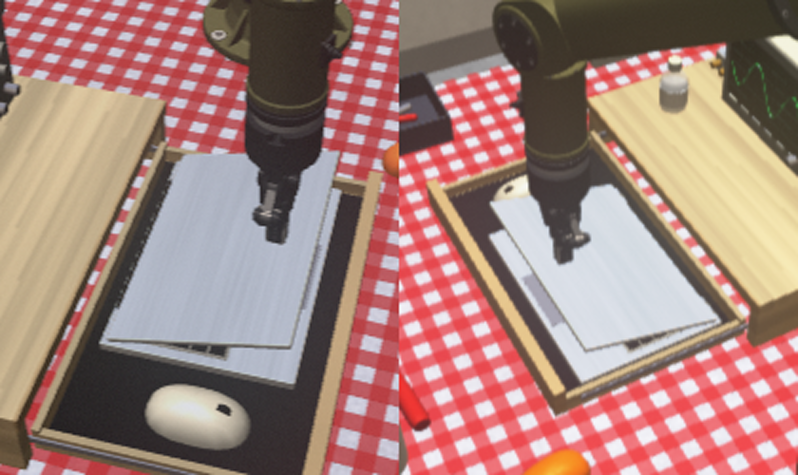

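The lid is about 0.25 rad open with the fingertips on its outer face, left crop (275,240). The mouse at (197,415) lies undisturbed. I press on down.

Emit:
{"name": "jog_arm", "arguments": {"plan": "0 0 0 0.03 0 0.12 0; 0 0 0 0.05 0 0.24 0; 0 0 0 0.07 0 0.34 0; 0 0 0 0.08 0 0.42 0; 0 0 0 0.08 0 0.46 0; 0 0 0 0.08 0 0.46 0"}}

```text
t: 7.1
tool_pos: [0.4957, 0.1277, 0.0449]
ee_rot: [[-0.0, 1.0, -0.002], [1.0, 0.0, -0.001], [-0.001, -0.002, -1.0]]
ft_force: [0.6, -0.1, -0.5]
finger_gap: 0.0
gripper_force: 0.0
```

Emit:
{"name": "jog_arm", "arguments": {"plan": "0 0 0 0 0 0.02 0; 0 0 0 0 0 0.04 0; 0 0 0 0 0 0.06 0; 0 0 0 0 0 0.06 0"}}

```text
t: 7.5
tool_pos: [0.4964, 0.1279, 0.0408]
ee_rot: [[-0.0, 1.0, 0.0], [1.0, 0.0, -0.0], [-0.0, 0.0, -1.0]]
ft_force: [-0.2, -0.7, 0.5]
finger_gap: 0.001
gripper_force: 0.0
```

Emit:
{"name": "jog_arm", "arguments": {"plan": "0 0 0 0 0 0.015 0; 0 0 0 0 0 0.03 0; 0 0 0 0 0 0.03 0; 0 0 0 0 0 0.03 0"}}

```text
t: 7.9
tool_pos: [0.4966, 0.128, 0.0391]
ee_rot: [[0.0, 1.0, 0.0], [1.0, -0.0, -0.0], [-0.0, 0.0, -1.0]]
ft_force: [-1.9, -0.2, 5.6]
finger_gap: 0.0
gripper_force: 2.7
```

Emit:
{"name": "jog_arm", "arguments": {"plan": "0 0 0 0 0 0.01 0; 0 0 0 0 0 0.015 0; 0 0 0 0 0 0.015 0; 0 0 0 0 0 0.015 0"}}

```text
t: 8.3
tool_pos: [0.4967, 0.128, 0.039]
ee_rot: [[0.0, 1.0, 0.0], [1.0, -0.0, -0.0], [-0.0, 0.0, -1.0]]
ft_force: [-4.7, -1.6, 13.1]
finger_gap: 0.001
gripper_force: 6.8
```

The lid is on its stop (z = 0.039, 13 N). I lift off and measure the panel, the screwdriver and the mug.

Emit:
{"name": "jog_arm", "arguments": {"plan": "0 0 0 0 0 -0.3 0; 0 0 0 0 0 -0.7 0; 0 0 0 0 0 -1 0; 0 0 0 0 0 -1 0"}}

```text
t: 8.7
tool_pos: [0.4991, 0.1286, 0.1209]
ee_rot: [[0.0, 1.0, 0.007], [1.0, -0.0, 0.001], [0.001, 0.007, -1.0]]
ft_force: [0.4, -0.5, -0.0]
finger_gap: 0.001
gripper_force: 0.0
```

Emit:
{"name": "jog_arm", "arguments": {"plan": "0 0 0 -0.5 -0.3 -0.5 0; 0 0 0 -1 -0.5 -1 0; 0 0 0 -1 -0.5 -1 0"}}

```text
t: 9.0
tool_pos: [0.4564, 0.0448, 0.1991]
ee_rot: [[0.003, 1.0, 0.003], [1.0, -0.003, -0.001], [-0.001, 0.003, -1.0]]
ft_force: [0.3, 0.1, -0.5]
finger_gap: -0.004
gripper_force: 0.0
```

```bash
python3 - <<'E'
from station import observe, optics
import cv2, numpy as np
from geo import *
s=observe(); print(s['t'],s['tool_pos'],s['ft_force'])
a=optics.snapshot('scene'); b=optics.snapshot('side')
cv2.imwrite('pics/shut.png',cv2.resize(np.hstack([a[120:390,190:400,::-1],b[110:380,200:410,::-1]]),None,fx=1.9,fy=1.9,interpolation=cv2.INTER_CUBIC))
from scipy.optimize import least_squares
pr={'scene':cam('scene'),'side':cam('side')}
for n in ['screwdriver','mug']:
    for c in pr:
        for d in optics.regions_of(c,n)[:2]:
            v,u=np.nonzero(d['region']); pts=np.stack([u,v],1)
            out=[]
            ends=[pts[v.argmin()],pts[v.argmax()],pts.mean(0)]
            for e in ends:
                r=least_squares(lambda p:pr[c](np.array([[p[0],p[1],.01]]))[0]-e,[.6,.3]); out.append(r.x.round(3).tolist())
            print(n,c,round(d['conf'],2),np.round(d['bbox']).tolist(),out)
E
```

```text
9.0 [0.4564219  0.04482086 0.1991464 ] [ 0.29118949  0.07093741 -0.53041586]
screwdriver scene 0.77 [446.0, 248.0, 461.0, 330.0] [[0.367, 0.362], [0.572, 0.388], [0.449, 0.374]]
screwdriver scene 0.32 [207.0, 193.0, 395.0, 388.0] [[0.312, -0.07], [0.754, 0.222], [0.63, 0.094]]
screwdriver side 0.63 [191.0, 284.0, 226.0, 337.0] [[0.57, 0.382], [0.379, 0.369], [0.437, 0.367]]
mug scene 0.79 [463.0, 218.0, 525.0, 274.0] [[0.235, 0.422], [0.414, 0.434], [0.325, 0.446]]
mug scene 0.24 [249.0, 204.0, 372.0, 319.0] [[0.326, -0.032], [0.617, 0.171], [0.488, 0.073]]
mug side 0.95 [153.0, 312.0, 214.0, 366.0] [[0.474, 0.417], [0.328, 0.454], [0.398, 0.432]]
mug side 0.66 [256.0, 208.0, 375.0, 311.0] [[0.674, -0.022], [0.357, 0.16], [0.499, 0.067]]
```

View pics/shut.png

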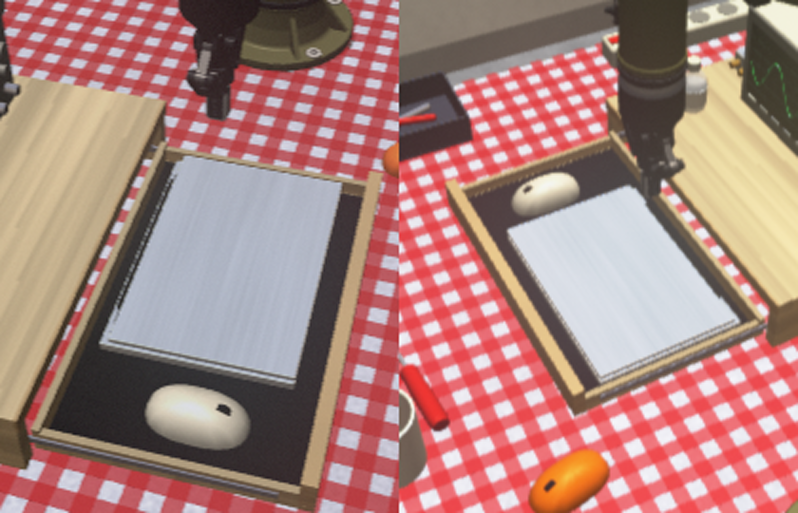

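The lid is flat on the base, with its front edge at left crop (295,380), and the mouse is unmoved. The screwdriver is at y of about 0.37 and the panel at about 0.21, so there is room to come down at y of about 0.275 in front of the panel.

Emit:
{"name": "jog_arm", "arguments": {"plan": "0 0 0 0.4 0.4 0.1 0; 0 0 0 0.8 0.8 0.2 0; 0 0 0 1 1 0.35 0; 0 0 0 1 1 0.35 0"}}

```text
t: 9.7
tool_pos: [0.5358, 0.1323, 0.1655]
ee_rot: [[-0.006, 1.0, -0.006], [1.0, 0.006, 0.001], [0.001, -0.006, -1.0]]
ft_force: [-0.0, 0.1, -0.0]
finger_gap: 0.001
gripper_force: 0.0
```

Emit:
{"name": "jog_arm", "arguments": {"plan": "0 0 0 0.5 0 0 0; 0 0 0 1 0 0 0; 0 0 0 1 0 0 0"}}

```text
t: 10.0
tool_pos: [0.5338, 0.2155, 0.1683]
ee_rot: [[-0.01, 1.0, -0.003], [1.0, 0.01, 0.004], [0.004, -0.003, -1.0]]
ft_force: [-0.0, 0.7, -0.7]
finger_gap: -0.003
gripper_force: 0.0
```

Emit:
{"name": "jog_arm", "arguments": {"plan": "0 -0.05 0 0.4 0 0 0; 0 -0.1 0 0.8 0 0 0; 0 -0.15 0 0.88 0 0.2 0; 0 -0.167 0 0.88 0 0.6 0; 0 -0.167 0 0.88 0 1 0; 0 -0.167 0 0.88 0 1 0; 0 -0.167 0 0.88 0 1 0"}}

```text
t: 10.7
tool_pos: [0.5361, 0.2775, 0.089]
ee_rot: [[-0.0, 1.0, -0.002], [0.939, -0.0, -0.344], [-0.344, -0.002, -0.939]]
ft_force: [-0.4, -0.1, 0.2]
finger_gap: 0.003
gripper_force: 0.0
```

Emit:
{"name": "jog_arm", "arguments": {"plan": "0 0 0 0.08 0 0.22 0; 0 0 0 0.17 0 0.46 0; 0 0 0 0.25 0 0.69 0; 0 0 0 0.25 0 0.69 0"}}

```text
t: 11.1
tool_pos: [0.5356, 0.2768, 0.0291]
ee_rot: [[0.0, 1.0, -0.002], [0.939, -0.001, -0.344], [-0.344, -0.002, -0.939]]
ft_force: [-0.3, 0.2, -0.8]
finger_gap: 0.002
gripper_force: 0.0
```

```bash
python3 - <<'E'
from station import observe, optics
import cv2, numpy as np
s=observe(); print(s['t'],s['tool_pos'],s['ft_force'])
a=optics.snapshot('scene'); b=optics.snapshot('side')
cv2.imwrite('pics/front.png',cv2.resize(np.hstack([a[120:390,190:400,::-1],b[110:380,200:410,::-1]]),None,fx=1.9,fy=1.9,interpolation=cv2.INTER_CUBIC))
E
```

```text
11.1 [0.53562065 0.27676728 0.02909303] [-0.32145005  0.16188278 -0.77437636]
```

View pics/front.png

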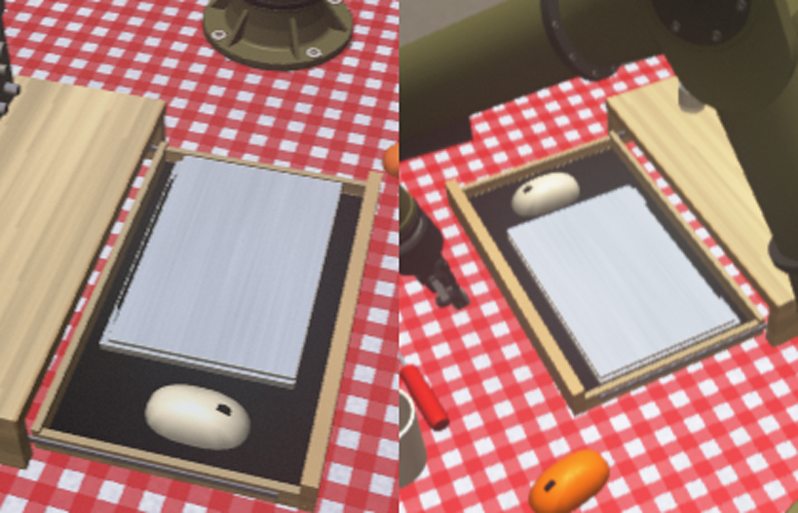

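The fingertips are clear in front of the panel: right crop, tips at (455,300), panel at (455,185)–(580,400). I push along the drawer's direction.

Emit:
{"name": "jog_arm", "arguments": {"plan": "0 0 0 -0.12 0.01 0.04 0; 0 0 0 -0.24 0.01 0.09 0; 0 0 0 -0.35 0.02 0.13 0; 0 0 0 -0.47 0.03 0.17 0; 0 0 0 -0.59 0.03 0.22 0; 0 0 0 -0.66 0.04 0.24 0; 0 0 0 -0.73 0.04 0.27 0; 0 0 0 -0.8 0.05 0.29 0; 0 0 0 -0.87 0.05 0.32 0; 0 0 0 -0.94 0.055 0.344 0"}}

```text
t: 12.2
tool_pos: [0.5407, 0.198, 0.0306]
ee_rot: [[-0.0, 1.0, 0.0], [0.939, 0.0, -0.343], [-0.343, -0.0, -0.939]]
ft_force: [0.0, 2.9, 0.1]
finger_gap: 0.001
gripper_force: 1.2
```

Emit:
{"name": "jog_arm", "arguments": {"plan": "0 0 0 -0.1 0.005 0.037 0; 0 0 0 -0.2 0.01 0.073 0; 0 0 0 -0.3 0.02 0.11 0; 0 0 0 -0.4 0.02 0.146 0; 0 0 0 -0.5 0.03 0.183 0; 0 0 0 -0.6 0.035 0.22 0; 0 0 0 -0.7 0.04 0.256 0; 0 0 0 -0.8 0.045 0.293 0; 0 0 0 -0.9 0.05 0.33 0; 0 0 0 -0.94 0.055 0.344 0; 0 0 0 -0.94 0.055 0.344 0"}}

```text
t: 13.3
tool_pos: [0.5457, 0.1163, 0.0306]
ee_rot: [[0.002, 1.0, 0.0], [0.939, -0.002, -0.344], [-0.344, 0.001, -0.939]]
ft_force: [0.7, -0.8, 0.1]
finger_gap: 0.001
gripper_force: 0.0
```

Emit:
{"name": "jog_arm", "arguments": {"plan": "0 0 0 -0.1 0.005 0.037 0; 0 0 0 -0.2 0.01 0.073 0; 0 0 0 -0.3 0.02 0.11 0; 0 0 0 -0.4 0.02 0.146 0; 0 0 0 -0.5 0.03 0.183 0; 0 0 0 -0.6 0.035 0.22 0; 0 0 0 -0.7 0.04 0.256 0; 0 0 0 -0.8 0.045 0.293 0; 0 0 0 -0.9 0.05 0.33 0; 0 0 0 -0.94 0.055 0.344 0"}}

```text
t: 14.3
tool_pos: [0.5497, 0.0357, 0.0305]
ee_rot: [[0.001, 1.0, -0.001], [0.939, -0.002, -0.344], [-0.344, -0.0, -0.939]]
ft_force: [0.4, -1.6, -0.6]
finger_gap: 0.002
gripper_force: 0.0
```

```bash
python3 - <<'E'
from station import observe, optics
import cv2, numpy as np
s=observe(); print(s['t'],s['tool_pos'],s['ft_force'])
a=optics.snapshot('scene'); b=optics.snapshot('side')
cv2.imwrite('pics/push.png',cv2.resize(np.hstack([a[120:390,190:400,::-1],b[110:380,220:430,::-1]]),None,fx=1.9,fy=1.9,interpolation=cv2.INTER_CUBIC))
E
```

```text
14.3 [0.54965838 0.03571742 0.03048367] [ 0.3860614  -1.61304941 -0.5900011 ]
```

View pics/push.png

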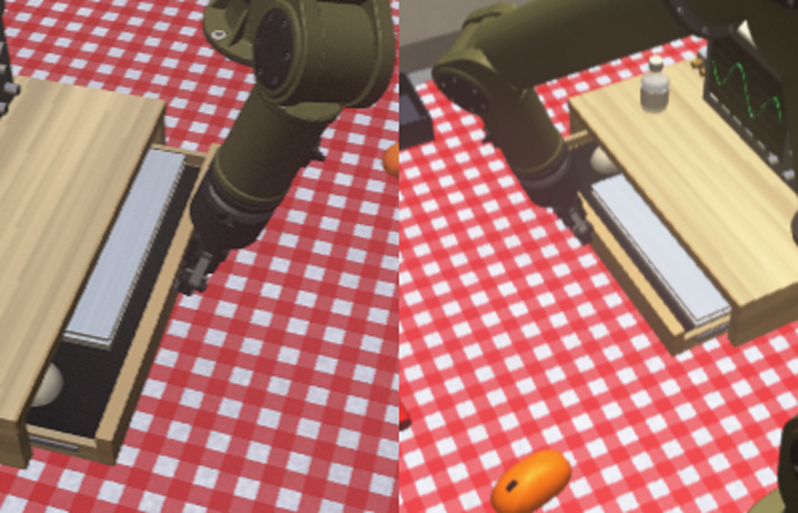

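The drawer is about two thirds in, with laptop and mouse riding along and the arm clear of everything. About 75 mm remain: 56 mm more now, then creep.

Emit:
{"name": "jog_arm", "arguments": {"plan": "0 0 0 -0.1 0.005 0.037 0; 0 0 0 -0.2 0.01 0.073 0; 0 0 0 -0.3 0.02 0.11 0; 0 0 0 -0.4 0.02 0.146 0; 0 0 0 -0.5 0.03 0.183 0; 0 0 0 -0.6 0.035 0.22 0; 0 0 0 -0.66 0.04 0.241 0; 0 0 0 -0.66 0.04 0.241 0"}}

```text
t: 15.2
tool_pos: [0.5528, -0.0203, 0.0305]
ee_rot: [[0.002, 1.0, -0.001], [0.939, -0.002, -0.344], [-0.344, 0.0, -0.939]]
ft_force: [0.2, 0.7, -1.1]
finger_gap: -0.002
gripper_force: 0.0
```

Emit:
{"name": "jog_arm", "arguments": {"plan": "0 0 0 -0.03 0 0.011 0; 0 0 0 -0.06 0 0.022 0; 0 0 0 -0.09 0 0.033 0; 0 0 0 -0.09 0 0.033 0"}}

```text
t: 15.6
tool_pos: [0.5531, -0.026, 0.0305]
ee_rot: [[-0.0, 1.0, 0.001], [0.939, 0.0, -0.343], [-0.343, 0.001, -0.939]]
ft_force: [0.8, 0.8, 0.0]
finger_gap: 0.002
gripper_force: 0.6
```

Emit:
{"name": "jog_arm", "arguments": {"plan": "0 0 0 -0.03 0 0.011 0; 0 0 0 -0.06 0 0.022 0; 0 0 0 -0.09 0 0.033 0; 0 0 0 -0.09 0 0.033 0"}}

```text
t: 16.0
tool_pos: [0.5527, -0.0346, 0.0304]
ee_rot: [[0.001, 1.0, -0.0], [0.939, -0.001, -0.344], [-0.344, -0.0, -0.939]]
ft_force: [0.5, 0.9, 1.1]
finger_gap: 0.002
gripper_force: 0.5
```

Emit:
{"name": "jog_arm", "arguments": {"plan": "0 0 0 -0.03 0 0.011 0; 0 0 0 -0.06 0 0.022 0; 0 0 0 -0.06 0 0.022 0"}}

```text
t: 16.3
tool_pos: [0.5526, -0.0396, 0.0303]
ee_rot: [[0.001, 1.0, -0.001], [0.939, -0.001, -0.344], [-0.344, -0.0, -0.939]]
ft_force: [-0.1, 1.6, 0.0]
finger_gap: 0.0
gripper_force: 0.5
```

Emit:
{"name": "jog_arm", "arguments": {"plan": "0 0 0 -0.03 0 0.011 0; 0 0 0 -0.05 0 0.018 0; 0 0 0 -0.05 0 0.018 0"}}

```text
t: 16.6
tool_pos: [0.5528, -0.0435, 0.0303]
ee_rot: [[0.0, 1.0, -0.0], [0.939, -0.001, -0.343], [-0.343, -0.0, -0.939]]
ft_force: [1.1, -0.3, -0.7]
finger_gap: -0.003
gripper_force: 0.5
```

Emit:
{"name": "jog_arm", "arguments": {"plan": "0 0 0 -0.02 0 0.007 0; 0 0 0 -0.03 0 0.011 0; 0 0 0 -0.03 0 0.011 0"}}

```text
t: 16.9
tool_pos: [0.5529, -0.0457, 0.0303]
ee_rot: [[0.0, 1.0, 0.0], [0.939, -0.0, -0.343], [-0.343, 0.0, -0.939]]
ft_force: [0.6, 1.4, 0.3]
finger_gap: 0.001
gripper_force: 0.7
```

Emit:
{"name": "jog_arm", "arguments": {"plan": "0 0 0 -0.02 0 0.007 0; 0 0 0 -0.035 0 0.013 0; 0 0 0 -0.035 0 0.013 0"}}

```text
t: 17.2
tool_pos: [0.5529, -0.0462, 0.0303]
ee_rot: [[-0.001, 1.0, 0.001], [0.94, 0.001, -0.34], [-0.34, 0.0, -0.94]]
ft_force: [-1.0, 5.8, 2.1]
finger_gap: 0.002
gripper_force: 3.1
```

Emit:
{"name": "jog_arm", "arguments": {"plan": "0 0 0 -0.02 0 0.007 0; 0 0 0 -0.035 0 0.013 0; 0 0 0 -0.035 0 0.013 0"}}

```text
t: 17.5
tool_pos: [0.553, -0.0464, 0.0303]
ee_rot: [[-0.003, 1.0, 0.002], [0.941, 0.003, -0.337], [-0.337, 0.001, -0.941]]
ft_force: [-2.2, 12.0, 3.7]
finger_gap: 0.002
gripper_force: 5.7
```

The drawer is on its stop (12 N, no further motion). I back off and check.

Emit:
{"name": "jog_arm", "arguments": {"plan": "0 0 0 -0.035 0 0.013 0; 0 0 0 0.1 0 -0.037 0; 0 0 0 0.4 0 -0.146 0; 0 0 0 0.7 0 -0.25 0; 0 0 0 0.94 0 -0.344 0; 0 0 0 0.94 0 -0.344 0"}}

```text
t: 18.1
tool_pos: [0.5528, 0.0317, 0.0301]
ee_rot: [[-0.004, 1.0, 0.001], [0.94, 0.004, -0.342], [-0.342, -0.0, -0.94]]
ft_force: [0.3, 0.9, -0.5]
finger_gap: 0.003
gripper_force: 0.0
```

Emit:
{"name": "jog_arm", "arguments": {"plan": "0 0 0 0.3 0 -0.11 0; 0 0 0 0.7 0 -0.25 0; 0 0 0 0.94 0 -0.344 0; 0 0 0 0.94 0 -0.344 0"}}

```text
t: 18.5
tool_pos: [0.5528, 0.1117, 0.0303]
ee_rot: [[-0.004, 1.0, 0.001], [0.94, 0.004, -0.341], [-0.341, -0.0, -0.94]]
ft_force: [-0.2, 0.0, 0.4]
finger_gap: -0.003
gripper_force: 0.0
```

```bash
python3 - <<'E'
from station import observe, optics
import cv2, numpy as np
s=observe(); print(s['t'],s['tool_pos'],s['ft_force'])
a=optics.snapshot('scene'); b=optics.snapshot('side')
cv2.imwrite('pics/end.png',cv2.resize(np.hstack([a[120:390,150:360,::-1],b[110:380,240:450,::-1]]),None,fx=1.9,fy=1.9,interpolation=cv2.INTER_CUBIC))
E
```

```text
18.5 [0.55275545 0.1117329  0.03030472] [-0.18837146  0.0045309   0.39233137]
```

View pics/end.png

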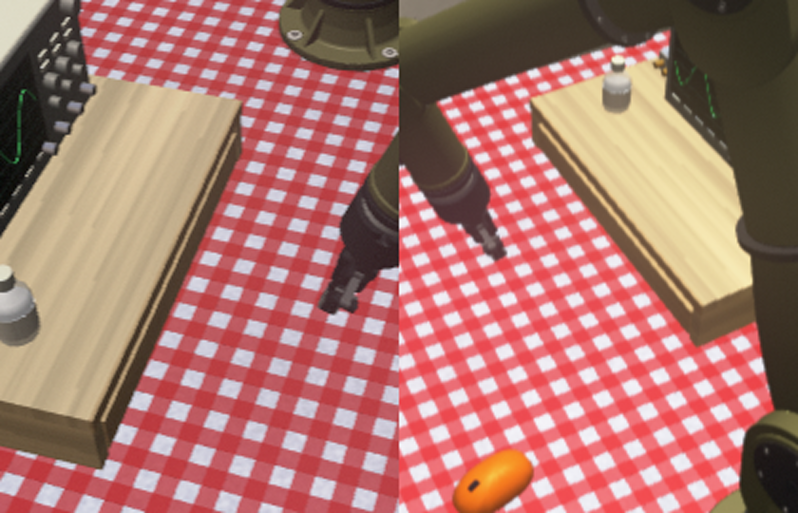

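The drawer panel sits flush under the board along (238,130)–(105,430) in the left crop. The bottle stands where it was and the tool is clear. I'm handing in.

```bash
python3 -c "
from station import robot
print(robot.finish_job())"
```

```text
the job is handed in; nothing more can be done
None
```

I pushed the lid shut from behind (13 N on its stop), then pushed the drawer in until it met its stop at about 12 N, backed the tool clear and handed the job in at about 18.6 s; the hand-in gave no verdict.

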